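# Hang the slide rack in the dryer and set the air fader

## Task

Pick up the steel slide rack, hook it over the dryer's rail so that it hangs free and centred above the grey air outlet, and let go of it. Then push the dryer's fader along its track until the line across its grip is level with the tip of the pointer beside the track. Keep the rack upright and leave the other things where they are.

Things in the scene. Friction and masses are not known exactly. Their poses are not given: they have to be found in the camera images.
- slide_rack: Loose stainless slide rack, 250 g, standing on the counter: open basket 70 (x) x 100 (y) x 45 mm high, glass slides up to 56 mm high, above it a wire bail and a 50 mm wide (y) strap bent into a hook, topped by a white grip tab. Origin: centre of the basket's underside; z up; +x is the side of the hook's free lip. Total height 176 mm.
- rack_hook (a point): Middle of the underside of the hook's flat top, 130 mm above the rack's origin. The hook is an upside-down U, 20 mm clear inside along x (10 mm each way from this point): strap stem on the -x side, on the +x side a lip reaching 22 mm below this point. It is 28 mm over its outsides.
- rack_grip (a point): Centre height for grasping the white grip tab above the hook, 28 mm above rack_hook: the tab is 12 mm thick (x), 40 mm wide (y), and spans 4 to 46 mm above rack_hook.
- dryer: Fixed white slide dryer, a housing 260 (x) x 360 (y) x 50 mm high with rail, outlet and fader on its flat top. Origin: centre of its underside; x points away from the robot at yaw 0; y along rail and fader track.
- rail_mid (a point): Top of the dryer's steel rail at mid-length, 60 mm to +x of the dryer's centre and 210 mm above its underside. The rail is a round bar 12 mm thick along the dryer's y, 310 mm between its two end posts (at +-155 mm). The hooked rack's rack_hook rests on the rail's top.
- outlet: Grey slotted air outlet, 70 (x) x 90 (y) x 12 mm, fixed on the dryer's top straight under the rail, somewhere along it. Origin: centre of its underside, axes as the dryer's; its y marks where along the rail the rack must hang.
- fader (a joint): Position of the fader along its track, 0 to 0.17 m, growing toward the dryer's +y (about 2.5 N to move; it stays where left).
- fader_top (a point): Centre of the top of the fader's black grip, where a white line runs across it along x. The grip is a bar 60 (x) x 24 (y) mm; its underside is 34 mm and the aluminium track plate 42 mm below this point. It slides along the dryer's y, 85 mm to -x of the dryer's centre line.
- pointer: Small grey pointer, 31 x 14 x 10 mm, fixed on the dryer's top beside the track on its +x side, tip toward the track. Origin: near its tip, on its centre line, underside; axes as the dryer's. The fader is set when fader_top has the pointer's y (in the pointer's axes).
- stain_jar: Round amber glass jar with white lid, 68 mm wide, 90 mm tall. A bystander; origin under its centre.
- slide_box: Flat grey slide box with white lid, 92 x 77 x 40 mm. A bystander; origin under its centre.
- reagent: White bottle, 64 mm wide, 150 mm tall. A bystander; origin under its centre.
- petri_stack: Stack of three clear dishes, 90 mm wide, 42 mm high. A bystander; origin under its centre.

How it is judged:
On the way, in this order (a step that is already met when the one before it is completed fails the run):
1. the rack hangs from the rail by its hook, centred above the air outlet, let go and still (z of rack_hook in the frame of rail_mid between -0.006 and 0.006 m and x of rack_hook in the frame of rail_mid between -0.012 and 0.012 m and y of rack_hook in the frame of outlet between -0.01 and 0.01 m and angle between slide_rack's own z axis and vertical below 0.15 rad and angle between the y axis of slide_rack and the y axis of dryer, either way round below 0.15 rad and contact force between slide_rack and dryer above 0.5 N and contact force between slide_rack and the fingers below 0.1 N and linear speed of slide_rack below 0.03 m/s), for 0.2 s.
2. the fader's line is level with the pointer (y of fader_top in the frame of pointer between -0.005 and 0.005 m and velocity of joint fader between -0.005 and 0.005 m/s), for 0.2 s.
At the end, for the whole second after the job is handed in: The rack hangs from the rail by its hook (seated within 6 mm, upright and square to the rail within 0.15 rad), within 10 mm of the outlet's middle along the rail, at rest, not touched by the fingers; the fader's line is within 5 mm of the pointer along the track, at rest (all of step 1 and all of step 2).
It fails at once if the rack is tipped by more than 0.7 rad (angle between slide_rack's own z axis and vertical above 0.7 rad).
It fails at once if a bystander (jar, slide box, bottle, dishes) is moved by more than 30 mm (distance of any of stain_jar, slide_box, reagent, petri_stack from where it was at the start of the episode above 0.03 m).
It also fails if it takes over 64 s, if anything falls off the work surface, if the arm or the gripper's body presses on something with over 40 N, if the wrist force passes 120 N, or if a joint passes its speed limit or range.

## Robot

A 7-joint arm with a two-finger parallel gripper is mounted at the origin on the work surface. World frame = base frame: x ahead of the robot, y to its left, z up, the work surface at z = 0. Lengths are in m, angles in rad, forces in N, time in s.
With the tool pointing down it reaches from about 0.4 to 0.9 m from the base axis. Payload 5.5 kg.
Tool frame: the origin (TCP) lies at the very end of the fingers, on their centre line; the grasp point (between the pads) lies 19 mm behind it (bot.tcp_to_grasp is the distance from the TCP to the grasp point, in m); z points along the fingers, y is the line along which they close (so a half turn about z gives the same grasp; the last joint's range is limited). The gripper opens to 92 mm and grips with 3 to 60 N. Pads are 19 mm wide; open, the fingers measure 130 mm over their backs; the gripper's body (75 mm by 190 mm) begins 47 mm behind the grasp point.
Start: joints at [-1.022, 0.501, -0.427, 1.55, 0.221, 1.138, -0.21], TCP at [0.183, 0.624, 0.227] pointing down, gripper open.
Joint ranges: [-2.88, 2.88], [-0.31, 2.03], [-1.54, 1.56], [0.2, 2.42], [-1.41, 4.55], [0.19, 2.02], [-2.57, 2.57]. Speed limits (rad/s): [2.57, 2.57, 3.14, 3.14, 3.14, 3.14, 3.14].

## Interface

Orientations are given as a unit quaternion [x, y, z, w].
In Python, from bench import bot gives the robot as it stands.
- The arm moves only by the tool drive_tool, never from a script. Its argument "moves" is one flat list of numbers, 5 for each row, row after row: the shift along the tool's x, y, z normalised to -1 to 1, where 1 is 50 mm, then the turn about the tool's z normalised to -1 to 1, where 1 is 0.15 rad, then the opening, from -1 (shut) to 1 (fully open). A call has 1 to 10 rows; each row shifts and turns the commanded pose from where the row before left it, along the tool's axes as they then stand; what a row does not reach is not made up. A row lasts 1/10 s, in which the tool goes at most 50 mm and 8.59 degrees, less where a joint would pass 70% of its speed; a pose out of reach is approached as far as the arm can. A call with a number of a shift or a turn outside -1 to 1 is refused whole. A call with a gripper value outside its range is refused whole. The fingers move at their own pace and stop on an object; "newtons" is the grip in N (left out, the last holds). Time passes only in rows, so rows that do not move let the fingers close. It gives the time, the measured TCP pose, the force, the opening and the grip force at its end, in the units of the state.
- bot.read_state(): the state, without advancing time (a new reading comes with each control period).
- bot.snapshot(name): name is "side" or "top" or "wrist"; returns a dict with "color" (400x640x3 uint8, blue, green, red), "z_map" (400x640 float32, m along the optical axis (not along the pixel's ray), 0 where there is no reading), "fovy" (degrees; the focal length in pixels is half the picture's height over the tangent of half this angle, whatever the lens; pixels are square), "cx", "cy" (the principal point, pixels), "k1" (the pictures are not rectified: a ray, as slopes to the right and down, at radius r is drawn at 1 + k1 r^2 times it, then the intrinsics apply), "view" (4x4, takes a point from world to camera coordinates). Camera axes: x right, y down, z forward; pixel columns grow to the right and rows downward; lengths in m; the calibration is good to about 2 mm. A picture is of the moment at which its call begins.
- bot.finish_job(): hands the job in; it is judged then, once.
Trained networks look in a picture, given as the dict that the camera call returned (one of the last four; its "shot" number tells which), for a name from the list of things; names that differ only in an ending like _2 or _b are one class to them, and where a whole thing is asked for, a point or a joint stands for the part that bears it (a point fixed in the world has none). Each returns a list of dicts, best first, with "score" (0 to 1); they miss things now and then, are a little off and sometimes report something else, mostly with a low value. They report only what shows in the picture. A call takes as long as a camera call.
- bot.look_for(picture, target): "position" ([column, row] in pixels, amid what is visible of it).
- bot.spot_point(picture, target): "position" ([column, row] in pixels: a listed point, or the origin of a listed thing).
The state is a dict: "time_s": time; "q": joint angles; "qd": joint speeds; "tau": joint torques, N m; "tool_pos": TCP position; "tcp_rot": TCP orientation; "wrist_force": force on the tool from outside, world axes, zero at the start; "moment": the same for the moment, N m; "finger_gap": finger opening in m; "grip_force": force on a finger pad.
Only numpy, scipy, OpenCV 4.12 (cv2) and the standard library are available. Lean on these libraries where they do the work, as an engineer would, in place of code of your own. Each camera call takes 0.05 s, during which the arm holds its last target. There are 200 camera calls.

## Working session

There is one attempt and no reset: what is moved stays moved. The work goes in short steps, Python scripts to look and compute and a tool call to move; the robot and the scene stay as the last step left them, time stands still between calls to the robot, and variables do not carry over. Pictures are saved under pics/ and viewed, at most 11 in all, crops included, and the job is handed in when it is done.

Besides the shell and the picture viewer there is one more tool, called after "Emit:" by a JSON object that holds its "fn" and its "kwargs". drive_tool: Moves the arm, as the interface text tells. Scaled input: -1 to 1 covers 50 mm each way for a shift and 0.15 rad each way for a turn. Its arguments: {"type":"object","properties":{"moves":{"type":"array","items":{"type":"number"}},"newtons":{"type":"number"}},"required":["moves"]}

```bash
mkdir -p pics; cat > h.py <<'E'
import numpy as np, cv2
from bench import bot
from scipy.spatial.transform import Rotation as R
def K(p):
    f=200/np.tan(np.radians(p["fovy"])/2); return f
def ray(p,uv):
    f=K(p); M=np.array([[f,0,p["cx"]],[0,f,p["cy"]],[0,0,1]])
    # drawn = s*(1+k1 r^2)
    return cv2.undistortPoints(np.array([[uv]],float),M,np.array([p["k1"],0,0,0.]))[0,0]
def cam2w(p,c): return np.linalg.inv(p["view"])@np.r_[c,1]
def pt(p,uv,win=2):
    u,v=[int(round(a)) for a in uv]; z=p["z_map"][max(v-win,0):v+win+1,max(u-win,0):u+win+1]; z=z[z>0]
    if len(z)==0: return None
    z=np.median(z); s=ray(p,uv); return cam2w(p,[s[0]*z,s[1]*z,z])[:3]
def wray(p,uv):
    s=ray(p,uv); V=np.linalg.inv(p["view"]); d=V[:3,:3]@np.r_[s,1]; return V[:3,3],d/np.linalg.norm(d)
def atz(p,uv,z):
    o,d=wray(p,uv); return o+d*(z-o[2])/d[2]
def tri(rs):
    A=0;b=0
    for o,d in rs:
        P=np.eye(3)-np.outer(d,d); A=A+P; b=b+P@o
    return np.linalg.solve(A,b)
def proj(p,w):
    c=p["view"]@np.r_[w,1]; x,y=c[:2]/c[2]; k=1+p["k1"]*(x*x+y*y); f=K(p); return f*x*k+p["cx"],f*y*k+p["cy"]
def cloud(p):
    z=p["z_map"]; v,u=np.nonzero(z>0); f=K(p); M=np.array([[f,0,p["cx"]],[0,f,p["cy"]],[0,0,1]])
    s=cv2.undistortPoints(np.stack([u,v],1).astype(float)[:,None],M,np.array([p["k1"],0,0,0.]))[:,0]
    zz=z[v,u]; c=np.c_[s*zz[:,None],zz,np.ones(len(zz))]
    return (c@np.linalg.inv(p["view"]).T)[:,:3],u,v,p["color"][v,u]
E
python3 - <<'E'
from h import *
np.set_printoptions(precision=4,suppress=True)
ims={}
for n in ["side","top","wrist"]:
    p=bot.snapshot(n); ims[n]=p["color"].copy(); print(n,p["fovy"],p["cx"],p["cy"],p["k1"],"cam",np.linalg.inv(p["view"])[:3,3])
    for t in ["rack_hook","rack_grip","slide_rack","rail_mid","outlet","fader_top","pointer","dryer","stain_jar","slide_box","reagent","petri_stack"]:
        r=bot.spot_point(p,t)[:2]; print(t,[(round(a["score"],2),np.round(a["position"],1),pt(p,a["position"]) if 0<=a["position"][0]<640 and 0<=a["position"][1]<400 else None) for a in r])
    np.save(n+".npy",p,allow_pickle=True)
cv2.imwrite("pics/a.png",ims["side"]);cv2.imwrite("pics/b.png",ims["top"])
print(bot.read_state())
E
```

```text
side 45.50899506206307 318.3947636995928 199.15530226041778 -0.13990074561258867 cam [0.3459 0.7542 0.7058]
rack_hook [(0.61, array([389.5, 164.9]), array([ 0.4941, -0.3655,  0.1313])), (0.35, array([288.1, 211.7]), array([0.6224, 0.0427, 0.2069]))]
rack_grip [(0.65, array([388.9, 152.1]), array([ 0.4996, -0.3673,  0.1669]))]
slide_rack [(0.67, array([381.5, 200.1]), array([ 0.501 , -0.3357,  0.0382])), (0.37, array([256. , 242.3]), array([0.6394, 0.1543, 0.2084]))]
rail_mid [(0.97, array([260.7, 242.4]), array([0.6336, 0.1476, 0.205 ]))]
outlet [(0.66, array([246.5, 326.5]), array([0.6392, 0.2152, 0.0613])), (0.31, array([330.8, 224.7]), array([ 0.6004, -0.1935,  0.0278]))]
fader_top [(0.96, array([347.2, 287.8]), array([0.4856, 0.0947, 0.0985])), (0.64, array([382.9, 197.8]), array([ 0.4987, -0.3417,  0.0425]))]
pointer []
dryer [(0.69, array([289.2, 336.7]), array([0.5581, 0.212 , 0.0611])), (0.55, array([329.5, 227.8]), array([ 0.6034, -0.1932,  0.0178]))]
stain_jar [(0.97, array([329.9, 225.5]), array([ 0.6026, -0.1932,  0.025 ]))]
slide_box [(0.96, array([393.1, 241.3]), array(
[... 1352 characters left out ...]
234768668 cam [0.1156 0.6422 0.3847]
rack_hook []
rack_grip []
slide_rack []
rail_mid []
outlet []
fader_top []
pointer []
dryer []
stain_jar []
slide_box []
reagent []
petri_stack []
{'time_s': 1.95, 'q': array([-1.0218,  0.5009, -0.427 ,  1.5504,  0.2208,  1.1383, -0.2103]), 'qd': array([-0.0008, -0.001 , -0.0012, -0.0013, -0.0005,  0.0015, -0.0001]), 'tau': array([  0.0001, -56.6439,  -5.8104, -27.95  ,  -0.0667,   0.0208,
         0.    ]), 'tool_pos': array([0.1832, 0.6236, 0.2267]), 'tcp_rot': array([ 0.1424,  0.9898, -0.    , -0.    ]), 'wrist_force': array([-0.8759,  0.3224, -0.6467]), 'moment': array([ 0.0296, -0.0322,  0.0128]), 'grip_force': 0.0, 'finger_gap': 0.09171786659896158}
```

View pics/a.png

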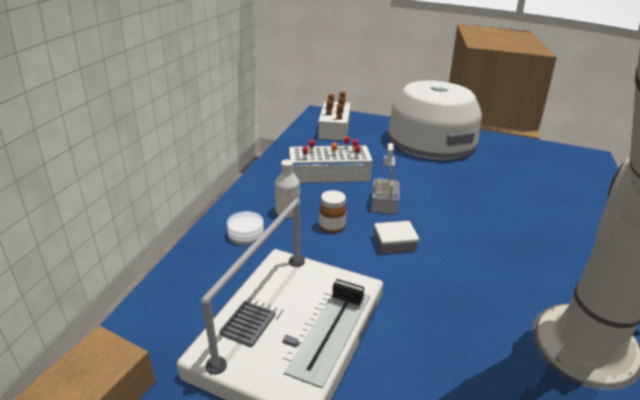

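View pics/b.png

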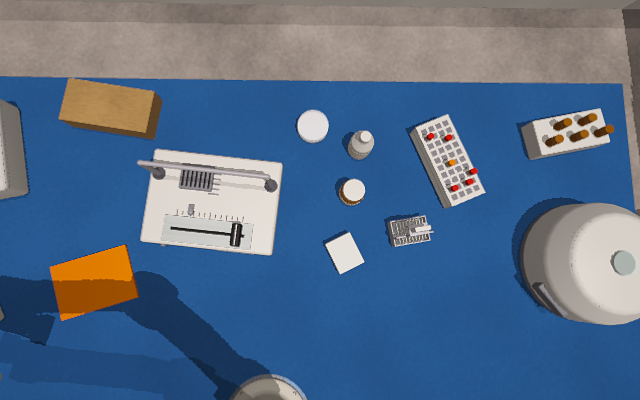

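The side view shows the rail from about (207,297) to (297,205), the fader grip at (348,290), the pointer at (291,340) and the rack at (387,190). In the top view the dryer is at about (210,200), the outlet at (197,180), the pointer tip at (191,214) and the rack at (410,230), with its tab at (421,229). Next I'll fit the dryer and rack geometry from the depth maps.

```bash
cat > m.py <<'E'
from h import *
np.set_printoptions(precision=4,suppress=True)
T=np.load("top.npy",allow_pickle=True).item(); S=np.load("side.npy",allow_pickle=True).item()
def rect(P):
    (c,s,a)=cv2.minAreaRect(P[:,:2].astype(np.float32)*1000); return np.array(c)/1000,np.array(s),a
for n,p in (("top",T),("side",S)):
    C,u,v,col=cloud(p)
    x,y,z=C.T
    m=(x>.38)&(x<.8)&(y>-.08)&(y<.42)&(z>.042)&(z<.058)
    print(n,"housing",m.sum(),rect(C[m]), "z",np.median(z[m]))
    m=(x>.5)&(x<.75)&(y>-.08)&(y<.42)&(z>.185)&(z<.23); P=C[m]
    if m.sum()>10:
        vx,vy,x0,y0=cv2.fitLine(P[:,:2].astype(np.float32),cv2.DIST_HUBER,0,.001,.001).ravel()
        t=(P[:,:2]-[x0,y0])@[vx,vy]
        print(" rail dir",np.degrees(np.arctan2(vy,vx)),"mid",np.array([x0,y0])+np.array([vx,vy])*(t.max()+t.min())/2,"len",np.ptp(t),"z95",np.percentile(z[m],[50,95]),m.sum())
    m=(x>.4)&(x<.6)&(y>-.47)&(y<-.27)&(z>.008)
    for a,b in ((.01,.07),(.03,.047),(.1,.14),(.14,.19)):
        k=m&(z>a)&(z<b)
        if k.sum()>5: print(" rack",a,b,k.sum(),rect(C[k]),C[k].mean(0),C[k].min(0),C[k].max(0))
a=cv2.resize(T["color"][160:260,140:300],None,fx=4,fy=4,interpolation=2)[:, :640]
b=cv2.resize(T["color"][200:260,375:445],None,fx=5,fy=5,interpolation=2)
c=cv2.resize(S["color"][135:220,360:420],None,fx=5,fy=5,interpolation=2)[:, :300]
im=np.zeros((600,800,3),np.uint8); im[:400,:640]=a; 
im=np.zeros((600,800,3),np.uint8); im[:b.shape[0],:b.shape[1]]=b; im[:c.shape[0],400:400+c.shape[1]]=c
d=cv2.resize(a,None,fx=.625,fy=.625); im[300:300+d.shape[0],:d.shape[1]]=d
cv2.imwrite("pics/c.png",im)
E
python3 m.py
```

```text
top housing 10214 (array([0.6164, 0.1713]), array([498.2617, 362.7908]), 89.46331024169922) z 0.05033271134721362
 rail dir 83.94625 mid [0.6386 0.1505] len 0.32027667403363663 z95 [0.2085 0.2119] 671
 rack 0.01 0.07 645 (array([ 0.4764, -0.3899]), array([123.5003, 103.1839]), 12.173389434814453) [ 0.4998 -0.3766  0.0399] [ 0.4069 -0.44    0.0101] [ 0.5415 -0.3309  0.0654]
 rack 0.03 0.047 316 (array([ 0.5013, -0.386 ]), array([ 69.6301, 102.0058]), 10.172743797302246) [ 0.5001 -0.3796  0.0401] [ 0.4589 -0.4399  0.03  ] [ 0.5415 -0.3312  0.047 ]
 rack 0.1 0.14 143 (array([ 0.501, -0.385]), array([27.5217, 50.0676]), 9.605531692504883) [ 0.5003 -0.3821  0.1323] [ 0.4834 -0.4106  0.1001] [ 0.5167 -0.3582  0.1393]
 rack 0.14 0.19 93 (array([ 0.5011, -0.3855]), array([11.666 , 40.4097]), 9.636262893676758) [ 0.5005 -0.3823  0.1717] [ 0.4925 -0.4061  0.1461] [ 0.509  -0.3654  0.1808]
side housing 16479 (array([0.6057, 0.1681]), array([351.8691, 495.4571]), 1.2727739810943604) z 0.05096346133542573
 rail dir 83.83861 mid [0.6356 0.1545] len 0.3227240379307071 z95 [0.2084 0.2112] 1083
 rack 0.01 0.07 748 (array([ 0.4988, -0.3832]), array([ 70.4712, 107.9194]), 9.891807556152344) [ 0.4956 -0.3621  0.0409] [ 0.4564 -0.4386  0.0102] [ 0.5421 -0.3263  0.0697]
 rack 0.03 0.047 242 (array([ 0.4992, -0.3842]), array([ 69.897 , 105.8181]), 9.940079689025879) [ 0.4935 -0.3539  0.0397] [ 0.4565 -0.4382  0.03  ] [ 0.5421 -0.3263  0.0469]
 rack 0.1 0.14 117 (array([ 0.4989, -0.3842]), array([28.1232, 53.299 ]), 9.861213684082031) [ 0.497  -0.3749  0.1282] [ 0.4814 -0.4113  0.1009] [ 0.516  -0.3573  0.1392]
 rack 0.14 0.19 89 (array([ 0.4984, -0.3825]), array([12.1841, 43.5583]), 10.343814849853516) [ 0.497  -0.3728  0.164 ] [ 0.4899 -0.4031  0.14  ] [ 0.5068 -0.3612  0.1784]
```

View pics/c.png

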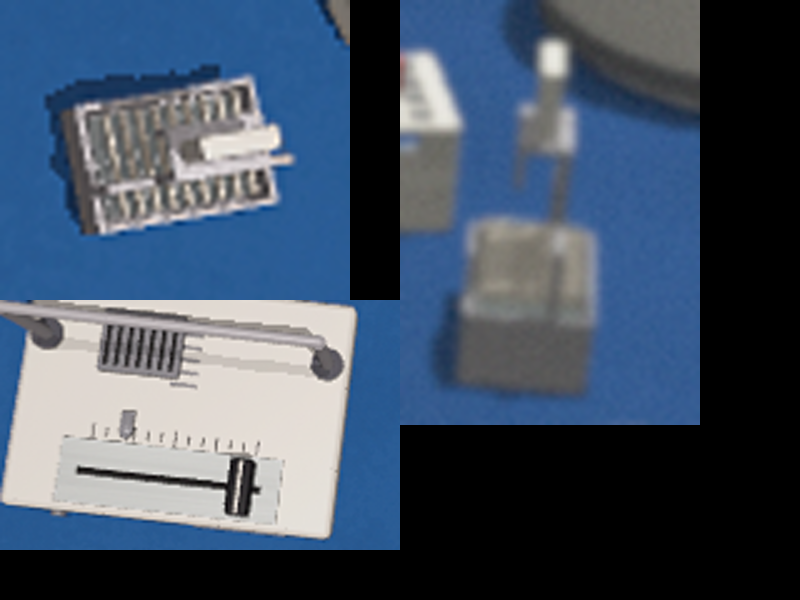

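The rack stands at about (0.500, -0.385) with a yaw of about +9.9°. In the side crop (lower-left lip beside the stem at about x=530) its lip is on the +x side. The rail's direction is 83.9°, so the dryer's yaw is about -6.1°. I'll raise and turn the tool, then pass over the dryer for a wrist view.

Emit:
{"fn": "drive_tool", "kwargs": {"moves": [0, 0, -0.475, 0.927, 1, 0, 0, -0.475, 0.927, 1, 0, 0, -0.475, 0.927, 1, 0, 0, -0.475, 0.927, 1, 0, 0, -0.475, 0.927, 1, 0, 0, -0.475, 0.927, 1, 0, 0, -0.475, 0.927, 1, 0, 0, -0.475, 0.927, 1]}}

```text
time_s: 2.75
tool_pos: [0.1831, 0.6235, 0.4178]
tcp_rot: [0.646, 0.764, 0.0, -0.0]
wrist_force: [-0.5, 0.2, -0.8]
finger_gap: 0.0916
grip_force: 0.0
```

Emit:
{"fn": "drive_tool", "kwargs": {"moves": [-0.71, 0.38, 0, 0, 1, -0.71, 0.38, 0, 0, 1, -0.71, 0.38, 0, 0, 1, -0.71, 0.38, 0, 0, 1, -0.71, 0.38, 0, 0, 1, -0.71, 0.38, 0, 0, 1, -0.71, 0.38, 0, 0, 1, -0.71, 0.38, 0, 0, 1, -0.71, 0.38, 0, 0, 1, -0.71, 0.38, 0, 0, 1]}}

```text
time_s: 3.75
tool_pos: [0.4321, 0.3051, 0.417]
tcp_rot: [0.643, 0.765, 0.0, 0.0]
wrist_force: [0.4, 0.4, 0.4]
finger_gap: 0.0921
grip_force: 0.0
```

Emit:
{"fn": "drive_tool", "kwargs": {"moves": [-0.71, 0.38, 0, 0, 1, -0.71, 0.38, 0, 0, 1, -0.71, 0.38, 0, 0, 1, -0.71, 0.38, 0, 0, 1, -0.71, 0.38, 0, 0, 1, -0.71, 0.38, 0, 0, 1, 0, 0, 0, 0, 1, 0, 0, 0, 0, 1]}}

```text
time_s: 4.55
tool_pos: [0.5805, 0.1154, 0.4163]
tcp_rot: [0.644, 0.765, -0.0, -0.0]
wrist_force: [-0.4, 0.8, -0.3]
finger_gap: 0.0918
grip_force: 0.0
```

```bash
python3 - <<'E'
from h import *
np.set_printoptions(precision=4,suppress=True)
p=bot.snapshot("wrist"); np.save("w1.npy",p,allow_pickle=True); cv2.imwrite("pics/w1.png",p["color"])
print("cam",np.linalg.inv(p["view"])[:3,3])
for t in ["rail_mid","outlet","fader_top","pointer","dryer"]:
    print(t,[(round(a["score"],2),np.round(a["position"],1),pt(p,a["position"])) for a in bot.spot_point(p,t)[:2]])
C,u,v,col=cloud(p);x,y,z=C.T
m=(x>.55)&(x<.72)&(y>-.02)&(y<.32)&(z>.195)&(z<.23);P=C[m]
vx,vy,x0,y0=cv2.fitLine(P[:,:2].astype(np.float32),cv2.DIST_HUBER,0,.001,.001).ravel()
print("rail",np.degrees(np.arctan2(vy,vx)),x0,y0,m.sum(),P.min(0),P.max(0))
for n,a,b,c,d,e,f in (("outlet",.055,.08,.58,.7,.12,.28),("pointer",.055,.07,.52,.57,.17,.24),("fader",.075,.11,.42,.56,0,.16)):
    m=(z>a)&(z<b)&(x>c)&(x<d)&(y>e)&(y<f)
    if m.sum()>5:
        q=cv2.minAreaRect(C[m][:,:2].astype(np.float32)*1000); print(n,m.sum(),q,np.median(z[m]))
E
```

```text
cam [0.5674 0.1824 0.5743]
rail_mid [(0.8, array([375.7, 147.1]), array([0.6374, 0.1536, 0.2094])), (0.73, array([367.4, 106.2]), array([0.6406, 0.1985, 0.0623]))]
outlet [(0.58, array([366.9, 101. ]), array([0.6384, 0.2056, 0.0621])), (0.36, array([318.1, 124.2]), array([0.5736, 0.1602, 0.0496]))]
fader_top [(0.57, array([249.5, 169.7]), array([0.4866, 0.0825, 0.0984])), (0.15, array([304.4, 324.9]), array([0.5727, 0.1357, 0.5089]))]
pointer []
dryer [(0.34, array([305.1,  83.7]), array([0.545 , 0.2141, 0.06  ]))]
rail 84.07724 0.6373772 0.1604958 3048 [0.6174 0.0138 0.199 ] [0.6597 0.3021 0.2121]
outlet 2350 ((635.5348510742188, 201.8890380859375), (89.36654663085938, 54.86918640136719), 83.98597717285156) 0.06207848286111184
pointer 583 ((544.0841064453125, 205.10647583007812), (48.06521987915039, 69.75672912597656), 0.09208307415246964) 0.05678877730314891
fader 779 ((485.3387756347656, 86.5580062866211), (24.576704025268555, 60.11602020263672), 83.8466796875) 0.09760736416406868
```

View pics/w1.png

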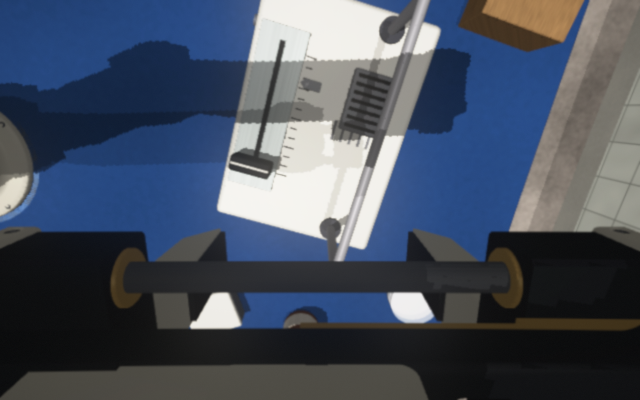

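The wrist view shows the rail crossing from (415,20) to (340,250), the outlet at (368,103), the pointer at (311,86) and the fader grip at (252,163). These agree with the earlier fit. Now I'll go near the rack and stop 60 mm short for one check.

Emit:
{"fn": "drive_tool", "kwargs": {"moves": [-0.76, -0.3, 0, 0, 1, -0.76, -0.3, 0, 0, 1, -0.76, -0.3, 0, 0, 1, -0.76, -0.3, 0, 0, 1, -0.76, -0.3, 0, 0, 1, -0.76, -0.3, 0, 0, 1, -0.76, -0.3, 0, 0, 1, -0.76, -0.3, 0, 0, 1, -0.76, -0.3, 0, 0, 1, -0.76, -0.3, 0, 0, 1]}}

```text
time_s: 5.85
tool_pos: [0.4975, -0.2844, 0.4171]
tcp_rot: [0.643, 0.766, 0.0, 0.0]
wrist_force: [1.0, -0.5, 0.8]
finger_gap: 0.092
grip_force: 0.0
```

Emit:
{"fn": "drive_tool", "kwargs": {"moves": [-0.76, -0.3, 0, 0, 1, 0, 0, 0, 0, 1, 0, 0, 0, 0, 1]}}

```text
time_s: 6.15
tool_pos: [0.4893, -0.3241, 0.4167]
tcp_rot: [0.644, 0.765, 0.0, -0.0]
wrist_force: [0.0, 1.8, 0.1]
finger_gap: 0.0917
grip_force: 0.0
```

```bash
python3 - <<'E'
from h import *
np.set_printoptions(precision=4,suppress=True)
p=bot.snapshot("wrist"); np.save("w2.npy",p,allow_pickle=True)
print(bot.read_state()["tool_pos"])
for t in ["rack_grip","rack_hook","slide_rack"]:
    print(t,[(round(a["score"],2),np.round(a["position"],1),pt(p,a["position"])) for a in bot.spot_point(p,t)[:2]])
C,u,v,col=cloud(p);x,y,z=C.T
m=(x>.42)&(x<.58)&(y>-.47)&(y<-.29)
for a,b in ((.035,.05),(.105,.14),(.145,.185),(.17,.185)):
    k=m&(z>a)&(z<b)
    if k.sum()>5: print(a,b,k.sum(),cv2.minAreaRect(C[k][:,:2].astype(np.float32)*1000),np.percentile(z[k],[5,50,95]))
# pointer from w1
p=np.load("w1.npy",allow_pickle=True).item()
C,u,v,col=cloud(p);x,y,z=C.T
m=(z>.0545)&(z<.07)&(x>.515)&(x<.575)&(y>.17)&(y<.24)
k=m&(z>.057); print("ptr",k.sum(),cv2.minAreaRect(C[k][:,:2].astype(np.float32)*1000),np.median(C[k],0),C[k].min(0),C[k].max(0),u[k].min(),u[k].max(),v[k].min(),v[k].max())
E
```

```text
[ 0.49   -0.3226  0.4166]
rack_grip [(0.7, array([317.7, 212.2]), array([ 0.4989, -0.3797,  0.1759]))]
rack_hook [(0.83, array([318.1, 205.7]), array([ 0.4979, -0.3713,  0.1759]))]
slide_rack [(0.57, array([316.7, 183.6]), array([ 0.4966, -0.3732,  0.0414]))]
0.035 0.05 824 ((499.8519592285156, -385.9078063964844), (69.74699401855469, 101.5888442993164), 9.448843955993652) [0.0359 0.044  0.0479]
0.105 0.14 435 ((500.1105651855469, -386.31683349609375), (27.190248489379883, 50.577491760253906), 10.137594223022461) [0.1275 0.1337 0.1353]
0.145 0.185 354 ((499.5964050292969, -385.586669921875), (11.904568672180176, 39.08380126953125), 9.308736801147461) [0.1538 0.1754 0.1769]
0.17 0.185 304 ((499.60308837890625, -385.6307373046875), (11.453850746154785, 39.129859924316406), 9.971428871154785) [0.1735 0.1756 0.177 ]
ptr 290 ((541.6121826171875, 206.09352111816406), (66.34666442871094, 52.7957878112793), 89.50872802734375) [0.5472 0.214  0.0594] [0.5152 0.1731 0.057 ] [0.5681 0.2394 0.0623] 282 321 63 110
```

Emit:
{"fn": "drive_tool", "kwargs": {"moves": [-0.632, -0.01, 0, 0, 1, -0.632, -0.01, 0, 0, 1, 0, 0, 0.7, 0, 1, 0, 0, 0.7, 0, 1, 0, 0, 0.7, 0, 1, 0, 0, 0.7, 0, 1, 0, 0, 0.7, 0, 1, 0, 0, 0.7, 0, 1, 0, 0, 0.7, 0, 1, 0, 0, 0.6, 0, 1]}}

```text
time_s: 7.35
tool_pos: [0.5001, -0.3841, 0.1399]
tcp_rot: [0.642, 0.766, 0.0, -0.001]
wrist_force: [-0.7, 0.4, 0.0]
finger_gap: 0.0919
grip_force: 0.0
```

Emit:
{"fn": "drive_tool", "kwargs": {"moves": [0, 0, 0.03, 0, 1, 0, 0, 0, 0, 1, 0, 0, 0, 0, 1]}}

```text
time_s: 7.65
tool_pos: [0.5009, -0.3868, 0.1423]
tcp_rot: [0.643, 0.766, 0.0, 0.002]
wrist_force: [-0.4, 0.1, 0.8]
finger_gap: 0.0916
grip_force: 0.0
```

Emit:
{"fn": "drive_tool", "kwargs": {"moves": [0, 0, 0, 0, -1, 0, 0, 0, 0, -1, 0, 0, 0, 0, -1, 0, 0, 0, 0, -1, 0, 0, 0, 0, -1, 0, 0, 0, 0, -1, 0, 0, 0, 0, -1, 0, 0, 0, 0, -1, 0, 0, 0, 0, -1, 0, 0, 0, 0, -1], "newtons": 25}}

```text
time_s: 8.65
tool_pos: [0.4994, -0.3863, 0.1401]
tcp_rot: [0.644, 0.765, -0.0, -0.0]
wrist_force: [-0.5, -0.3, -0.4]
finger_gap: 0.0163
grip_force: 0.0
```

Emit:
{"fn": "drive_tool", "kwargs": {"moves": [0, 0, 0, 0, -1, 0, 0, 0, 0, -1, 0, 0, 0, 0, -1, 0, 0, 0, 0, -1, 0, 0, 0, 0, -1]}}

```text
time_s: 9.15
tool_pos: [0.4992, -0.3861, 0.14]
tcp_rot: [0.644, 0.765, -0.0, -0.0]
wrist_force: [-0.4, -0.4, -2.5]
finger_gap: 0.0118
grip_force: 25.0
```

Emit:
{"fn": "drive_tool", "kwargs": {"moves": [0, 0, -0.2, 0, -1, 0, 0, -0.5, 0, -1, 0, 0, -0.6, 0, -1, 0, 0, -0.6, 0, -1, 0, 0, -0.5, 0, -1, 0, 0, -0.2, 0, -1, 0, 0, 0, 0.458, -1, 0, 0, 0, 0.458, -1, 0, 0, 0, 0.458, -1, 0, 0, 0, 0.458, -1]}}

```text
time_s: 10.15
tool_pos: [0.499, -0.3859, 0.2696]
tcp_rot: [0.743, 0.669, -0.0, -0.001]
wrist_force: [0.6, -0.7, -2.4]
finger_gap: 0.0123
grip_force: 25.0
```

Emit:
{"fn": "drive_tool", "kwargs": {"moves": [0, 0, 0, 0, -1, 0, 0, 0, 0, -1]}}

```text
time_s: 10.35
tool_pos: [0.4992, -0.386, 0.2698]
tcp_rot: [0.742, 0.671, -0.0, -0.0]
wrist_force: [-0.1, 0.1, -2.0]
finger_gap: 0.0121
grip_force: 25.0
```

Emit:
{"fn": "drive_tool", "kwargs": {"moves": [0.3, -0.017, 0, 0, -1, 0.63, -0.017, 0, 0, -1, 0.63, -0.017, 0, 0, -1, 0.63, -0.017, 0, 0, -1, 0.63, -0.017, 0, 0, -1, 0.63, -0.017, 0, 0, -1, 0.63, -0.017, 0, 0, -1, 0.63, -0.017, 0, 0, -1, 0.63, -0.017, 0, 0, -1, 0.63, -0.017, 0, 0, -1]}}

```text
time_s: 11.35
tool_pos: [0.5209, -0.086, 0.2703]
tcp_rot: [0.742, 0.671, 0.0, -0.0]
wrist_force: [0.4, -0.2, -2.3]
finger_gap: 0.0118
grip_force: 25.0
```

Emit:
{"fn": "drive_tool", "kwargs": {"moves": [0.63, -0.017, 0, 0, -1, 0.63, -0.017, 0, 0, -1, 0.63, -0.017, 0, 0, -1, 0.63, -0.017, 0, 0, -1, 0.63, -0.017, 0, 0, -1, 0.63, -0.017, 0, 0, -1, 0.63, -0.017, 0, 0, -1, 0.63, -0.017, 0, 0, -1, 0.63, -0.017, 0, 0, -1, 0.3, -0.017, 0, 0, -1]}}

```text
time_s: 12.35
tool_pos: [0.542, 0.214, 0.2701]
tcp_rot: [0.74, 0.672, 0.0, -0.001]
wrist_force: [0.4, 0.8, -2.2]
finger_gap: 0.012
grip_force: 25.0
```

Emit:
{"fn": "drive_tool", "kwargs": {"moves": [0, 0, 0, 0, -1, 0, 0, 0, 0, -1, 0, 0, 0, 0, -1]}}

```text
time_s: 12.65
tool_pos: [0.5435, 0.2071, 0.2703]
tcp_rot: [0.743, 0.669, -0.0, 0.0]
wrist_force: [-0.0, 0.2, -2.2]
finger_gap: 0.0122
grip_force: 25.0
```

```bash
cat > l.py <<'E'
from h import *
import sys
np.set_printoptions(precision=4,suppress=True)
s=bot.read_state(); print(s["tool_pos"],s["tcp_rot"],s["wrist_force"])
ims=[]
for n in ("side","top"):
    p=bot.snapshot(n); np.save(n+"_"+sys.argv[1]+".npy",p,allow_pickle=True); ims.append(p["color"])
    for t in ["rack_grip","rack_hook","slide_rack","rail_mid","outlet","pointer","fader_top"]:
        print(n,t,[(round(a["score"],2),np.round(a["position"],1),pt(p,a["position"])) for a in bot.spot_point(p,t)[:1]])
a=cv2.resize(ims[0][150:400,140:440],None,fx=2,fy=2)[:500,:600]
b=cv2.resize(ims[1][130:270,130:290],(320,280))
im=np.zeros((600,800,3),np.uint8); im[:500,:480]=a[:,:480]; im[:280,480:]=b
cv2.imwrite("pics/%s.png"%sys.argv[1],im)
E
python3 l.py d
```

```text
[0.5435 0.2071 0.2703] [ 0.7431  0.6692 -0.0004  0.0004] [-0.0163  0.2094 -2.2307]
side rack_grip [(0.91, array([298.4, 230.9]), array([0.5375, 0.2208, 0.3019]))]
side rack_hook [(0.85, array([300., 251.]), array([0.5351, 0.2205, 0.2653]))]
side slide_rack [(0.87, array([296.5, 306.4]), array([0.5323, 0.2443, 0.1737]))]
side rail_mid [(0.6, array([256.4, 241.3]), array([0.6395, 0.1522, 0.2091]))]
side outlet [(0.77, array([249.6, 326.6]), array([0.6331, 0.2149, 0.0629]))]
side pointer [(0.54, array([295.5, 347.3]), array([0.5423, 0.2229, 0.0509]))]
side fader_top [(0.63, array([348.4, 284.5]), array([0.4857, 0.0853, 0.0988]))]
top rack_grip [(0.64, array([167.4, 204.4]), array([0.5353, 0.1831, 0.3856]))]
top rack_hook [(0.83, array([172.8, 202.3]), array([0.5432, 0.1818, 0.3519]))]
top slide_rack [(0.64, array([187. , 208.1]), array([0.5472, 0.1934, 0.1812]))]
top rail_mid [(0.77, array([205.9, 169. ]), array([0.6396, 0.1452, 0.2091]))]
top outlet [(0.71, array([196.5, 177.7]), array([0.6418, 0.1998, 0.0627]))]
top pointer [(0.74, array([204.4, 169.2]), array([0.6393, 0.1491, 0.208 ]))]
top fader_top [(0.56, array([235.4, 235.9]), array([0.4829, 0.085 , 0.0976]))]
```

View pics/d.png

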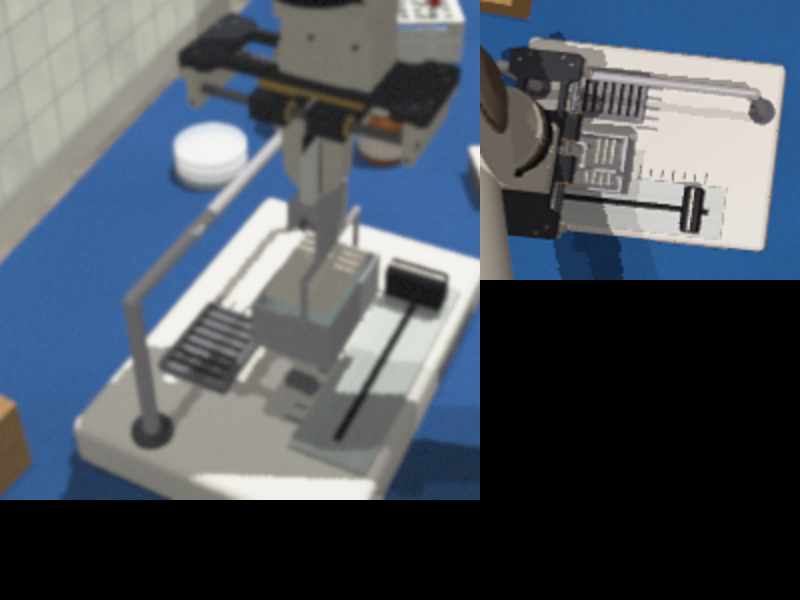

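The side view at top left shows the rack held clear to the -x side of the rail, with its basket near (315,300). The rail runs from (130,300) to (280,140), and the slide tops sit below it. I'll move in under and over the rail at hook height 0.25.

Emit:
{"fn": "drive_tool", "kwargs": {"moves": [0.018, 0, 0.2, 0, -1, 0.018, 0.25, 0, 0, -1, 0.018, 0.43, 0, 0, -1, 0.018, 0.43, 0, 0, -1, 0.018, 0.43, 0, 0, -1, 0, 0.3, 0, 0, -1, 0, 0.13, 0, 0, -1, 0, 0, 0, 0, -1, 0, 0, 0, 0, -1, 0, 0, 0, 0, -1]}}

```text
time_s: 14.45
tool_pos: [0.6411, 0.2042, 0.2602]
tcp_rot: [0.742, 0.67, -0.0, -0.0]
wrist_force: [0.1, 0.3, -1.9]
finger_gap: 0.0117
grip_force: 25.0
```

```bash
python3 l.py e; python3 - <<'E'
from h import *
np.set_printoptions(precision=4,suppress=True)
p=np.load("side_e.npy",allow_pickle=True).item()
C,u,v,col=cloud(p);x,y,z=C.T
m=(x>.58)&(x<.7)&(y>.12)&(y<.27)
yaw=np.radians(-5.98); ex=np.array([np.cos(yaw),np.sin(yaw)]); ey=np.array([-np.sin(yaw),np.cos(yaw)])
o=np.array([.6377,.1605]); a=(C[:,:2]-o)@ex; b=(C[:,:2]-o)@ey
k=(x>.58)&(x<.7)&(y>-.03)&(y<.32)&(z>.2)&(z<.216)&((b<-.0)|(b>.085)); print("rail side ex",np.median(a[k]),np.percentile(a[k],[5,95]),k.sum())
for z0,z1 in ((.12,.165),(.225,.235),(.235,.245),(.248,.258)):
    k=m&(z>z0)&(z<z1)&(b>0.005); print(z0,k.sum(),"ex",np.percentile(a[k],[2,10,50,90,98]),"ey",np.percentile(b[k],[2,10,50,90,98]))
im=cv2.resize(p["color"][200:350,190:340],(600,600),interpolation=2); cv2.imwrite("pics/e2.png",im)
E
```

```text
[0.6411 0.2042 0.2602] [ 0.742   0.6704 -0.0001 -0.0003] [ 0.0857  0.2538 -1.9162]
side rack_grip [(0.68, array([241.1, 220.9]), array([0.6327, 0.2152, 0.2939]))]
side rack_hook [(0.6, array([244.1, 241.5]), array([0.6301, 0.2154, 0.2554]))]
side slide_rack [(0.87, array([247.8, 295.2]), array([0.6176, 0.241 , 0.1678]))]
side rail_mid [(0.82, array([257.5, 238.5]), array([0.6397, 0.1469, 0.2115]))]
side outlet [(0.65, array([245.5, 321.9]), array([0.6425, 0.2115, 0.0683]))]
side pointer [(0.53, array([298. , 346.4]), array([0.5389, 0.2195, 0.0509]))]
side fader_top [(0.84, array([348.1, 284.7]), array([0.4859, 0.0872, 0.0998]))]
top rack_grip [(0.96, array([175.6, 162.4]), array([0.6278, 0.1804, 0.3502]))]
top rack_hook [(0.8, array([175.4, 160.1]), array([0.6302, 0.1775, 0.363 ]))]
top slide_rack [(0.63, array([189.1, 172.2]), array([0.6301, 0.1833, 0.2174]))]
top rail_mid [(0.89, array([205. , 171.2]), array([0.6345, 0.1476, 0.2073]))]
top outlet [(0.54, array([193. , 172.9]), array([0.6354, 0.1834, 0.1767]))]
top pointer [(0.62, array([191.7, 211.6]), array([0.5494, 0.2103, 0.0574]))]
top fader_top [(0.58, array([236.6, 235.2]), array([0.4847, 0.0819, 0.0981]))]
rail side ex -0.00223718745367617 [-0.0154  0.0043] 557
0.12 1421 ex [-0.0381 -0.0373 -0.0266  0.0185  0.0294] ey [0.0092 0.0259 0.0861 0.0937 0.0944]
0.225 123 ex [-0.0167 -0.0161 -0.0153  0.0087  0.0093] ey [0.0203 0.0253 0.0512 0.0675 0.0693]
0.235 126 ex [-0.0168 -0.0163 -0.0152  0.0092  0.0103] ey [0.02   0.0254 0.054  0.0676 0.0688]
0.248 230 ex [-0.0167 -0.0158 -0.0114  0.0074  0.0111] ey [0.022  0.0293 0.0574 0.068  0.069 ]
```

View pics/e2.png

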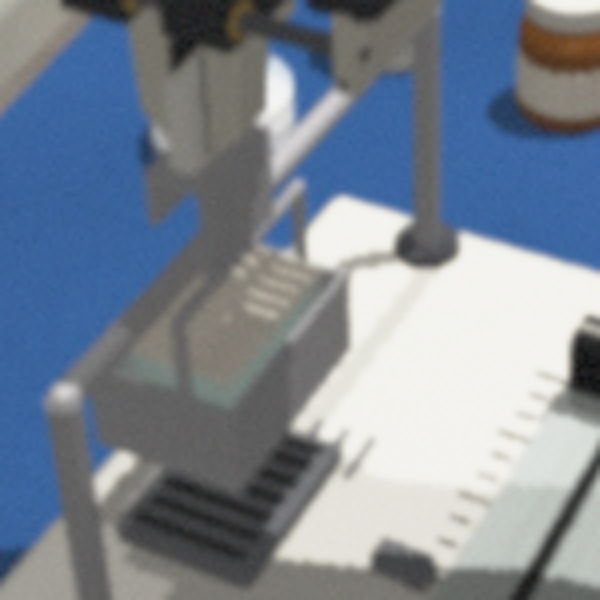

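The crop shows the hook straddling the rail line: lip at about (165,195) on the far side, stem at (230,200) on the near side. The basket is over the outlet, and the clearances look good. A quick check of the outlet and pointer along the rail from the saved frames.

```bash
python3 - <<'E'
from h import *
np.set_printoptions(precision=4,suppress=True)
yaw=np.radians(-5.98); ex=np.array([np.cos(yaw),np.sin(yaw)]); ey=np.array([-np.sin(yaw),np.cos(yaw)]); o=np.array([.6377,.1605])
for n in ("top","side","w1","top_d"):
    p=np.load(n+".npy",allow_pickle=True).item(); C,u,v,col=cloud(p); a=(C[:,:2]-o)@ex; b=(C[:,:2]-o)@ey; z=C[:,2]; g=col.mean(1)
    k=(abs(a)<.04)&(b>-.05)&(b<.12)&(z>.056)&(z<.07); print(n,"outlet",k.sum(),np.percentile(a[k],[1,99]),np.percentile(b[k],[1,5,95,99]))
    # pointer: darker than the housing within a window, by colour on z~.05-.06
    k=(a>-.115)&(a<-.06)&(b>.02)&(b<.08)&(z>.045)&(z<.065)
    th,_=cv2.threshold(g[k].astype(np.uint8)[:,None],0,255,cv2.THRESH_OTSU); 
    kk=k&(z>.056); print("  ptr z",kk.sum(),np.percentile(a[kk],[1,50,99]),np.percentile(b[kk],[1,50,99]))
    kk=k&(g<th); print("  ptr dark",th,kk.sum(),np.percentile(a[kk],[1,50,99]),np.percentile(b[kk],[1,50,99]))
    k=(a>-.2)&(a<-.11)&(b>-.15)&(b<.05)&(z>.09)&(z<.106); print("  fader",k.sum(),np.percentile(a[k],[1,99]),np.percentile(b[k],[1,99]))
E
```

```text
top outlet 670 [-0.032   0.0371] [-0.004  -0.0006  0.0808  0.0848]
  ptr z 82 [-0.1148 -0.0945 -0.0748] [0.0207 0.0436 0.0696]
  ptr dark 176.0 87 [-0.1076 -0.0916 -0.0717] [0.021  0.0436 0.0698]
  fader 214 [-0.1715 -0.1132] [-0.1015 -0.0778]
side outlet 1448 [-0.0338  0.0349] [-0.0006  0.0042  0.0857  0.0871]
  ptr z 185 [-0.1148 -0.0965 -0.0741] [0.0226 0.048  0.0778]
  ptr dark 169.0 147 [-0.1037 -0.0898 -0.0757] [0.0397 0.0497 0.0543]
  fader 357 [-0.174  -0.1157] [-0.0996 -0.0756]
w1 outlet 2347 [-0.0335  0.0201] [-0.0027  0.0012  0.081   0.0845]
  ptr z 301 [-0.1149 -0.0964 -0.0753] [0.0216 0.0454 0.0781]
  ptr dark 127.0 255 [-0.1049 -0.0919 -0.0754] [0.0209 0.044  0.0674]
  fader 694 [-0.1723 -0.1143] [-0.1008 -0.0774]
top_d outlet 658 [-0.0321  0.0367] [-0.0037 -0.0007  0.0797  0.0842]Traceback (most recent call last):
  File "<stdin>", line 10, in <module>
    return _quantile_unchecked(
        a, q, axis, out, overwrite_input, method, keepdims, weights)
    return _ureduce(a,
                    func=_quantile_ureduce_func,
    ...<5 lines>...
                    overwrite_input=overwrite_input,
                    method=method)
    r = func(a, **kwargs)
    result = _quantile(arr,
                       quantiles=q,
    ...<2 lines>...
                       out=out,
                       weights=wgt)
    slices_having_nans = np.isnan(arr[-1, ...])
                                  ~~~^^^^^^^^^
IndexError: index -1 is out of bounds for axis 0 with size 0
```

Emit:
{"fn": "drive_tool", "kwargs": {"moves": [-0.04, 0.024, 0.1, 0, -1, 0, 0, 0.15, 0, -1, 0, 0, 0.15, 0, -1, 0, 0, 0.15, 0, -1, 0, 0, 0.1, 0, -1, 0, 0, 0.07, 0, -1, 0, 0, 0.03, 0, -1, 0, 0, 0, 0, -1, 0, 0, 0, 0, -1]}}

```text
time_s: 16.15
tool_pos: [0.643, 0.2018, 0.2231]
tcp_rot: [0.742, 0.67, 0.0, 0.0]
wrist_force: [-0.6, -0.4, -3.1]
finger_gap: 0.0121
grip_force: 25.0
```

Emit:
{"fn": "drive_tool", "kwargs": {"moves": [0, 0, 0.03, 0, -1, 0, 0, 0.03, 0, -1, 0, 0, 0, 0, -1, 0, 0, 0, 0, -1]}}

```text
time_s: 16.55
tool_pos: [0.6429, 0.2018, 0.2199]
tcp_rot: [0.742, 0.67, 0.0, 0.0]
wrist_force: [-0.8, -0.3, -1.7]
finger_gap: 0.0121
grip_force: 25.0
```

Emit:
{"fn": "drive_tool", "kwargs": {"moves": [0, 0, 0.03, 0, -1, 0, 0, 0, 0, -1, 0, 0, 0, 0, -1]}}

```text
time_s: 16.85
tool_pos: [0.643, 0.2017, 0.2198]
tcp_rot: [0.742, 0.67, 0.0, 0.0]
wrist_force: [-2.5, -0.6, 5.4]
finger_gap: 0.0118
grip_force: 25.0
```

Emit:
{"fn": "drive_tool", "kwargs": {"moves": [0, 0, -0.02, 0, -1, 0, 0, 0, 0, -0.5, 0, 0, 0, 0, -0.3, 0, 0, 0, 0, -0.1, 0, 0, 0, 0, -0.1, 0, 0, 0, 0, -0.1, 0, 0, 0, 0, -0.1, 0, 0, 0, 0, -0.1]}}

```text
time_s: 17.65
tool_pos: [0.6428, 0.2017, 0.2192]
tcp_rot: [0.742, 0.67, -0.0, -0.0]
wrist_force: [0.6, -0.8, 0.8]
finger_gap: 0.0411
grip_force: 0.0
```

```bash
python3 l.py f; python3 - <<'E'
from h import *
np.set_printoptions(precision=4,suppress=True)
p=np.load("side_f.npy",allow_pickle=True).item(); C,u,v,col=cloud(p);z=C[:,2]
yaw=np.radians(-5.98); ex=np.array([np.cos(yaw),np.sin(yaw)]); ey=np.array([-np.sin(yaw),np.cos(yaw)]); o=np.array([.6377,.1605])
a=(C[:,:2]-o)@ex; b=(C[:,:2]-o)@ey
for z0,z1 in ((.085,.125),(.19,.205),(.205,.218)):
    k=(abs(a)<.05)&(b>.0)&(b<.1)&(z>z0)&(z<z1); print(z0,k.sum(),"ex",np.percentile(a[k],[1,50,99]),"ey",np.percentile(b[k],[1,50,99]))
E
```

```text
[0.6428 0.2017 0.2192] [ 0.7423  0.6701 -0.     -0.    ] [ 0.588  -0.8086  0.7939]
side rack_grip [(0.88, array([240.7, 239.3]), array([0.6383, 0.2108, 0.2545]))]
side rack_hook [(0.66, array([242.8, 262.1]), array([0.6344, 0.2171, 0.214 ]))]
side slide_rack [(0.62, array([245.3, 310.8]), array([0.6256, 0.2395, 0.1283]))]
side rail_mid [(0.92, array([256.2, 242.4]), array([0.6089, 0.2159, 0.2595]))]
side outlet [(0.72, array([247.4, 325.7]), array([0.6168, 0.2531, 0.1092]))]
side pointer [(0.44, array([298. , 344.8]), array([0.5393, 0.2184, 0.0538]))]
side fader_top [(0.7, array([348.2, 286.3]), array([0.4849, 0.0899, 0.0984]))]
top rack_grip [(0.6, array([178.5, 163.1]), array([0.6289, 0.1777, 0.337 ]))]
top rack_hook [(0.96, array([184.7, 162.2]), array([0.6381, 0.1739, 0.3005]))]
top slide_rack [(0.56, array([195.6, 176.1]), array([0.6296, 0.1797, 0.1634]))]
top rail_mid [(0.97, array([203.4, 171.4]), array([0.6343, 0.1517, 0.2059]))]
top outlet [(0.51, array([195.5, 178.9]), array([0.6288, 0.1886, 0.1236]))]
top pointer [(0.48, array([191. , 214.5]), array([0.5417, 0.2123, 0.0556]))]
top fader_top [(0.78, array([235.5, 236.5]), array([0.4813, 0.0845, 0.0991]))]
0.085 1270 ex [-0.0338 -0.0221  0.0356] ey [0.0029 0.0797 0.0928]
0.19 134 ex [-0.0142 -0.0128  0.0116] ey [0.0185 0.0498 0.0938]
0.205 324 ex [-0.014  -0.0037  0.0133] ey [0.0321 0.0648 0.0987]
```

View pics/f.png

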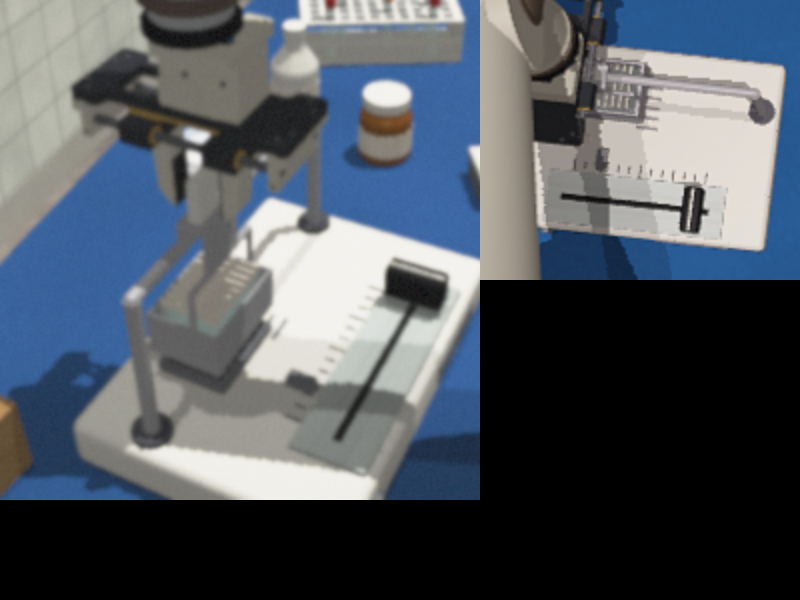

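The rack hangs on the rail above the outlet with the fingers open. I'll retreat straight up, cross to behind the fader and close the fingers.

Emit:
{"fn": "drive_tool", "kwargs": {"moves": [0, 0, -0.4, 0, -0.1, 0, 0, -0.8, 0, -0.1, 0, 0, -0.9, 0, -0.1, 0, 0, -0.9, 0, -0.1, -0.59, -0.52, 0, 0, -0.1, -0.59, -0.52, 0, 0, -0.1, -0.59, -0.52, 0, 0, -1, -0.59, -0.52, 0, 0, -1, -0.59, -0.52, 0, 0, -1, -0.59, -0.52, 0, 0, -1]}}

```text
time_s: 19.45
tool_pos: [0.4683, 0.0404, 0.3693]
tcp_rot: [0.742, 0.67, 0.0, 0.0]
wrist_force: [0.3, -0.5, 1.4]
finger_gap: 0.0139
grip_force: 0.0
```

Emit:
{"fn": "drive_tool", "kwargs": {"moves": [0, 0, 0.6, 0, -1, 0, 0, 0.6, 0, -1, 0, 0, 0.6, 0, -1, 0, 0, 0.4, 0, -1, 0, 0, 0, 0, -1, 0, 0, 0, 0, -1]}}

```text
time_s: 20.05
tool_pos: [0.4698, 0.0415, 0.2597]
tcp_rot: [0.742, 0.67, 0.0, 0.0]
wrist_force: [-0.2, 0.9, 0.8]
finger_gap: 0.0006
grip_force: 0.0
```

```bash
cat > f.py <<'E'
from h import *
import sys
np.set_printoptions(precision=4,suppress=True)
yaw=np.radians(-5.98); ex=np.array([np.cos(yaw),np.sin(yaw)]); ey=np.array([-np.sin(yaw),np.cos(yaw)]); o=np.array([.6377,.1605])
D=lambda w:np.array([(w[:2]-o)@ex,(w[:2]-o)@ey])
s=bot.read_state(); print("tcp",s["tool_pos"],D(s["tool_pos"]),s["wrist_force"],s["finger_gap"])
for n in ("wrist","top","side"):
    p=bot.snapshot(n); np.save(n+"_"+sys.argv[1]+".npy",p,allow_pickle=True)
    for t,h in (("fader_top",.0985),("pointer",.05),("pointer",.06)):
        print(n,t,h,[(round(r["score"],2),np.round(r["position"],1),D(atz(p,r["position"],h))) for r in bot.spot_point(p,t)[:2]])
    C,u,v,col=cloud(p);z=C[:,2]; a=(C[:,:2]-o)@ex; b=(C[:,:2]-o)@ey
    k=(a>-.2)&(a<-.11)&(b>-.13)&(b<.09)&(z>.094)&(z<.103)
    if k.sum()>20: print("  fader cloud",k.sum(),np.percentile(b[k],[1,99]),np.percentile(b[k],[1,99]).mean())
    if n=="wrist":
        # orthographic patch of the plane z=.06 round the pointer, 0.25 mm... drawn 5 px per mm
        A,B=np.meshgrid(np.arange(-.125,-.055,.0002),np.arange(.0,.09,.0002)); W=o+A[...,None]*ex+B[...,None]*ey
        c=np.concatenate([W,np.full(A.shape+(1,),.058)],2)@p["view"][:3,:3].T+p["view"][:3,3]; x,y=c[...,0]/c[...,2],c[...,1]/c[...,2]; kk=1+p["k1"]*(x*x+y*y); f=K(p)
        cv2.imwrite("pics/o_%s.png"%sys.argv[1],cv2.remap(p["color"],(f*x*kk+p["cx"]).astype(np.float32),(f*y*kk+p["cy"]).astype(np.float32),1))
        cv2.imwrite("pics/w_%s.png"%sys.argv[1],p["color"])
a,b=[cv2.imread("pics/%s_%s.png"%(q,sys.argv[1])) for q in "ow"]
im=np.zeros((600,800,3),np.uint8); im[:a.shape[0],:a.shape[1]]=a; b=cv2.resize(b[:, 100:540],(440,400)); im[:400,360:800]=b
cv2.imwrite("pics/v_%s.png"%sys.argv[1],im)
E
python3 f.py 1
```

```text
tcp [0.4698 0.0415 0.2597] [-0.1546 -0.1359] [-0.2092  0.8938  0.8315] 0.0005754715070170745
wrist fader_top 0.0985 [(0.86, array([326.8, 136. ]), array([-0.1463, -0.0929]))]
wrist pointer 0.05 []
wrist pointer 0.06 []
  fader cloud 1571 [-0.1016 -0.0783] -0.08996417116692959
top fader_top 0.0985 []
top pointer 0.05 []
top pointer 0.06 []
side fader_top 0.0985 [(0.84, array([349.2, 283.6]), array([-0.1437, -0.0939]))]
side pointer 0.05 [(0.55, array([296.1, 347.6]), array([-0.1023,  0.0516]))]
side pointer 0.06 [(0.55, array([296.1, 347.6]), array([-0.1061,  0.0593]))]
  fader cloud 302 [-0.0999 -0.0758] -0.08784488140486407
```

View pics/v_1.png

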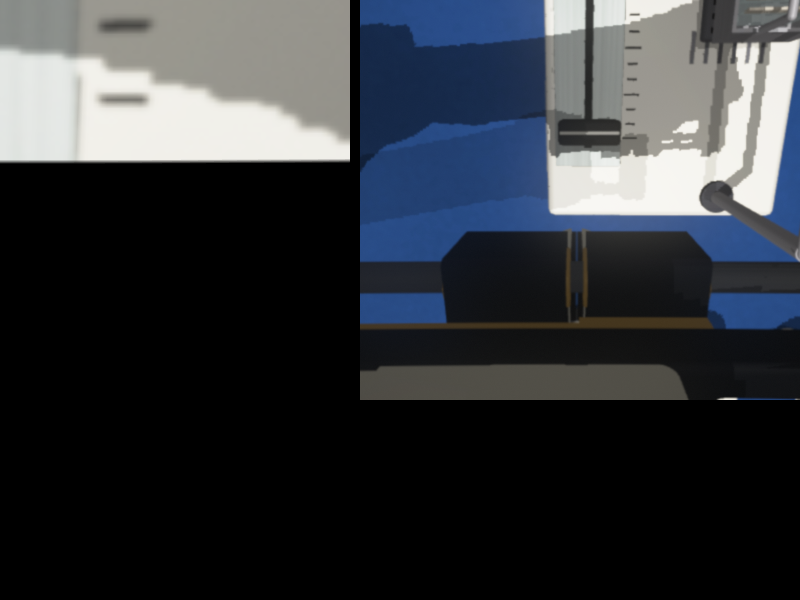

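The wrist frame shows the fader grip at about (590,132) in the composite. The pointer is still beyond the frame's upper edge. I'll descend behind the grip and push part of the way, then measure again from there.

Emit:
{"fn": "drive_tool", "kwargs": {"moves": [0, 0, 0.6, 0, -1, 0, 0, 0.7, 0, -1, 0, 0, 0.7, 0, -1, 0, 0, 0.7, 0, -1, 0, 0, 0.5, 0, -1, 0, 0, 0.3, 0, -1, 0, 0, 0.1, 0, -1, 0, 0, 0, 0, -1]}}

```text
time_s: 21.45
tool_pos: [0.4692, 0.0414, 0.0787]
tcp_rot: [0.742, 0.67, -0.001, -0.0]
wrist_force: [-1.4, 0.3, -0.5]
finger_gap: 0.0006
grip_force: 0.0
```

Emit:
{"fn": "drive_tool", "kwargs": {"moves": [0.15, 0, 0, 0, -1, 0.15, 0, 0, 0, -1, 0.15, 0, 0, 0, -1, 0.15, 0, 0, 0, -1, 0.15, 0, 0, 0, -1, 0.15, 0, 0, 0, -1, 0.15, 0, 0, 0, -1, 0.15, 0, 0, 0, -1, 0.15, 0, 0, 0, -1, 0.15, 0, 0, 0, -1]}}

```text
time_s: 22.45
tool_pos: [0.4775, 0.1167, 0.0792]
tcp_rot: [0.742, 0.67, 0.0, 0.0]
wrist_force: [2.5, -2.9, 2.2]
finger_gap: 0.0006
grip_force: 1.4
```

```bash
python3 f.py 2
```

```text
tcp [0.4775 0.1167 0.0792] [-0.1548 -0.0603] [ 2.4631 -2.8686  2.1598] 0.0006462462259321576
wrist fader_top 0.0985 [(0.8, array([344.9, 216.9]), array([-0.1438, -0.0379]))]
wrist pointer 0.05 []
wrist pointer 0.06 []
  fader cloud 5817 [-0.0519 -0.0264] -0.0391448124872678
top fader_top 0.0985 []
top pointer 0.05 [(0.42, array([192.7, 214.5]), array([-0.1001,  0.0383]))]
top pointer 0.06 [(0.42, array([192.7, 214.5]), array([-0.1007,  0.0359]))]
side fader_top 0.0985 [(0.65, array([340., 304.]), array([-0.1481, -0.0354])), (0.49, array([288.3, 214.4]), array([ 0.0674, -0.2563]))]
side pointer 0.05 [(0.47, array([296.4, 344.8]), array([-0.0999,  0.0456])), (0.4, array([243.2, 244.5]), array([ 0.1372, -0.1665]))]
side pointer 0.06 [(0.47, array([296.4, 344.8]), array([-0.1038,  0.0534])), (0.4, array([243.2, 244.5]), array([ 0.1297, -0.1554]))]
  fader cloud 414 [-0.0648 -0.0228] -0.04377729978542266
```

View pics/v_2.png

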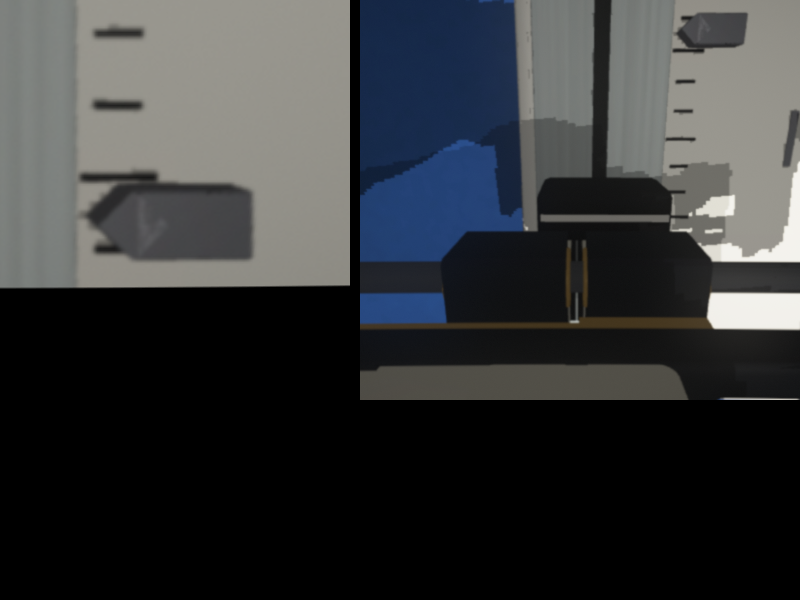

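The rectified patch (0.2 mm per pixel) shows the pointer tip at (87,215), i.e. about 44.7 mm along the track. The fader line is at about -38.6 mm, so some 83 mm remain. I'll push 72 mm and look again.

Emit:
{"fn": "drive_tool", "kwargs": {"moves": [0.144, 0, 0, 0, -1, 0.144, 0, 0, 0, -1, 0.144, 0, 0, 0, -1, 0.144, 0, 0, 0, -1, 0.144, 0, 0, 0, -1, 0.144, 0, 0, 0, -1, 0.144, 0, 0, 0, -1, 0.144, 0, 0, 0, -1, 0.144, 0, 0, 0, -1, 0.144, 0, 0, 0, -1]}}

```text
time_s: 24.05
tool_pos: [0.4847, 0.1883, 0.0792]
tcp_rot: [0.742, 0.67, 0.0, 0.0]
wrist_force: [1.6, -2.9, -0.3]
finger_gap: 0.0006
grip_force: 1.4
```

```bash
python3 f.py 3
```

```text
tcp [0.4847 0.1883 0.0792] [-0.1551  0.0117] [ 1.6309 -2.9482 -0.3308] 0.0005550383798800293
wrist fader_top 0.0985 [(0.84, array([346.3, 217.4]), array([-0.1435,  0.0338]))]
wrist pointer 0.05 [(0.92, array([421.8, 171.4]), array([-0.0969,  0.0453]))]
wrist pointer 0.06 [(0.92, array([421.8, 171.4]), array([-0.1001,  0.0471]))]
  fader cloud 5830 [0.0202 0.0456] 0.03285760783145271
top fader_top 0.0985 []
top pointer 0.05 [(0.52, array([359.1, 149.5]), array([ 0.1314, -0.3975])), (0.49, array([194.1, 213.2]), array([-0.0962,  0.035 ]))]
top pointer 0.06 [(0.52, array([359.1, 149.5]), array([ 0.129 , -0.3964])), (0.49, array([194.1, 213.2]), array([-0.0968,  0.0327]))]
side fader_top 0.0985 [(0.61, array([324.3, 327.8]), array([-0.1452,  0.0296]))]
side pointer 0.05 [(0.7, array([294.6, 344.1]), array([-0.0964,  0.0455]))]
side pointer 0.06 [(0.7, array([294.6, 344.1]), array([-0.1003,  0.0533]))]
  fader cloud 483 [0.0129 0.0485] 0.030709999016143408
```

View pics/v_3.png

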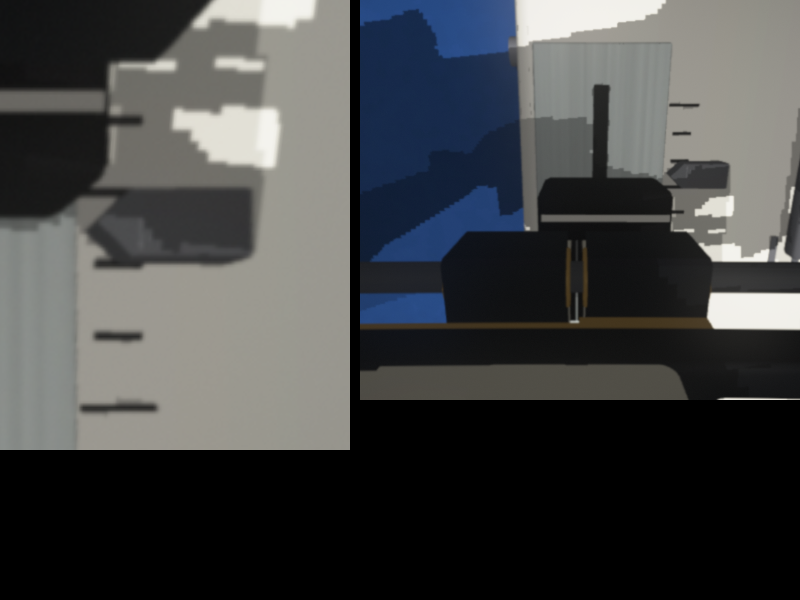

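The line is at about 33.3 mm and the pointer's centre at about 44.8 mm (patch rows 189 to 263). The last 11.5 mm goes slowly, then I'll check and back off.

Emit:
{"fn": "drive_tool", "kwargs": {"moves": [0.046, 0, 0, 0, -1, 0.046, 0, 0, 0, -1, 0.046, 0, 0, 0, -1, 0.046, 0, 0, 0, -1, 0.046, 0, 0, 0, -1, 0, 0, 0, 0, -1, 0, 0, 0, 0, -1]}}

```text
time_s: 25.35
tool_pos: [0.4858, 0.1996, 0.0792]
tcp_rot: [0.742, 0.67, 0.0, -0.0]
wrist_force: [0.2, -0.6, 0.3]
finger_gap: 0.0006
grip_force: 0.4
```

Emit:
{"fn": "drive_tool", "kwargs": {"moves": [-0.2, 0, 0, 0, -1, -0.4, 0, 0, 0, -1, -0.4, 0, 0, 0, -1, 0, 0, -0.6, 0, -1, 0, 0, -0.8, 0, -1, -0.2, -0.2, -0.8, 0, -1, -0.2, -0.2, -0.8, 0, -1, 0, 0, 0, 0, -1, 0, 0, 0, 0, -1]}}

```text
time_s: 26.25
tool_pos: [0.459, 0.1316, 0.2301]
tcp_rot: [0.742, 0.67, 0.002, 0.0]
wrist_force: [-0.8, -0.0, 0.1]
finger_gap: 0.0004
grip_force: 0.0
```

```bash
python3 f.py 4; python3 - <<'E'
from h import *
np.set_printoptions(precision=4,suppress=True)
p=np.load("side_4.npy",allow_pickle=True).item(); w=cv2.imread("pics/v_4.png")
s=cv2.resize(p["color"][190:390,180:400],(330,300)); w[300:,470:]=s; cv2.imwrite("pics/v_5.png",w)
yaw=np.radians(-5.98); ex=np.array([np.cos(yaw),np.sin(yaw)]); ey=np.array([-np.sin(yaw),np.cos(yaw)]); o=np.array([.6377,.1605])
C,u,v,col=cloud(p);z=C[:,2];a=(C[:,:2]-o)@ex; b=(C[:,:2]-o)@ey
for z0,z1 in ((.085,.125),(.225,.26)):
    k=(abs(a)<.05)&(b>.0)&(b<.1)&(z>z0)&(z<z1); print(z0,k.sum(),"ex",np.percentile(a[k],[1,50,99]),"ey",np.percentile(b[k],[1,50,99]),z[k].max())
E
```

```text
tcp [0.459  0.1316 0.2301] [-0.1747 -0.0473] [-0.8222 -0.029   0.139 ] 0.0004362772758290635
wrist fader_top 0.0985 [(0.65, array([356. ,  80.2]), array([-0.1436,  0.0432]))]
wrist pointer 0.05 [(0.75, array([399.8,  84.4]), array([-0.096 ,  0.0433]))]
wrist pointer 0.06 [(0.75, array([399.8,  84.4]), array([-0.0984,  0.0426]))]
  fader cloud 2145 [0.0334 0.0559] 0.044655819044265355
top fader_top 0.0985 [(0.68, array([210.7, 200.7]), array([-0.0616, -0.0148]))]
top pointer 0.05 [(0.71, array([181.1, 163.5]), array([0.0365, 0.0904])), (0.46, array([205.4, 169.5]), array([0.0272, 0.0215]))]
top pointer 0.06 [(0.71, array([181.1, 163.5]), array([0.0348, 0.0876])), (0.46, array([205.4, 169.5]), array([0.0256, 0.0193]))]
side fader_top 0.0985 [(0.75, array([319.6, 333.1]), array([-0.1427,  0.044 ]))]
side pointer 0.05 [(0.64, array([295.2, 342.4]), array([-0.0956,  0.0415]))]
side pointer 0.06 [(0.64, array([295.2, 342.4]), array([-0.0995,  0.0494]))]
  fader cloud 423 [0.0353 0.0593] 0.04729218318774002
0.085 1262 ex [-0.0328 -0.0212  0.037 ] ey [0.0036 0.0797 0.0931] 0.12499917378714887
0.225 382 ex [-0.0077 -0.0054  0.0044] ey [0.0225 0.0486 0.0624] 0.25947816091481757
```

View pics/v_5.png

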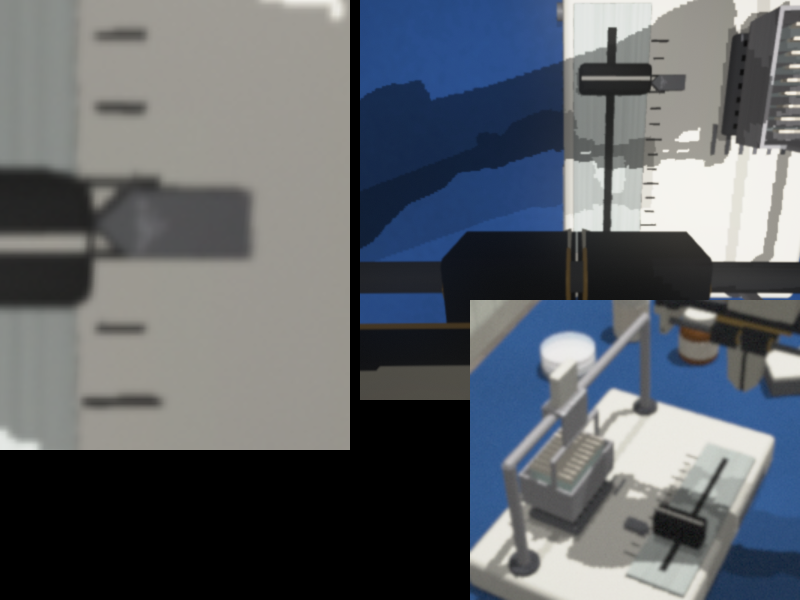

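The final view shows the rack hanging centred over the outlet, and the fader line at about 44.7 mm against the pointer at 44.8 mm. Both are clear of the gripper, so I'm handing in.

```bash
python3 -c "
from bench import bot
print(bot.finish_job())"
```

```text
the job is handed in; nothing more can be done
None
```

The rack hangs on the rail about 1 mm off the outlet's centre, the fader line measured within about 0.5 mm of the pointer, and the job was handed in at about 26 s; the hand-in returned no verdict.

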